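# Cross the polars of the strain viewer

## Task

Get the strain viewer ready to check the little flask that stands on it: first press the button on the lamp box down to switch the lamp on, then push the lever of the analyser round with a fingertip until the pointer line stands at the one long mark of the scale, and leave it there. Only push the lever, do not pinch it between the fingers, and leave the flask on the stage and everything else on the bench standing where it is.

Things in the scene. Friction and masses are not known exactly. Their poses are not given: they have to be found in the camera images.
- lamp_button (a joint): Travel of the lamp button, m: 0 = up, 0.006 = fully down. A spring pushes it back up; holding it fully down takes 4 N.
- lamp_button_top (a point): Centre of the lamp button's top face: a plain grey button 28 mm across in a steel collar, on top of the lamp box. It is pressed straight down.
- lamp_box: Lamp box, the viewer's supply: a grey box 150 (x) x 110 mm, 62 mm tall, fixed to the bench. Origin under its centre. The button stands on top at x -35 mm; at x +40, y -22 mm a black brightness knob 30 mm across, which is not used.
- viewer: Strain viewer, fixed to the bench: white lamp base 250 (x) x 180 mm, 66 mm tall; on it a round white stage; a steel column at its back (+x) carries the analyser head, a level round housing 160 mm across, centred over the stage, 205 to 237 mm above the bench. Nothing stands above the head. Origin on the bench, on the axis of stage and analyser; z up.
- viewer_axis (a point): Point on the upright axis about which the analyser turns, level with the top of its head, 237 mm above the bench.
- analyser (a joint): Angle of the analyser in the viewer, rad: 0 = lever straight to the front of the viewer (its -x), growing counter-clockwise seen from above; stops at -1.2 and 1.2. It turns stiffly and stays where it is left; about 1.5 N at the paddle moves it.
- lever_paddle (a point): Centre of the finger paddle on the analyser's lever, 107 mm from the axis, 234 mm above the bench: an upright plate 30 mm long (radially, its x axis), 13 mm thick over its two rubber faces, 42 mm tall (213 to 255 mm above the bench). The lever comes out of a slot at the head's front; it starts clockwise, seen from above, of the long mark. Push on a flat face.
- pointer (a point): Middle of the dark pointer line on the bright turning ring inside the scale, 53 mm from the axis, on the same radius as the lever; its x axis points to the turning axis.
- scale_long_mark (a point): Middle of the one long mark on the fixed black scale ring, 70 mm from the axis, 237 mm above the bench. It crosses the scale's whole 20 mm width; the other marks are lines 7.5 mm long every 10 degrees on both sides of it. Its x axis points to the turning axis. The scale is clamped at another angle on the viewer each time.
- flask_middle (a point): Bystander: stoppered measuring flask, 41 mm across, 110 mm tall, standing loose on the white stage under the analyser head; point 50 mm above its foot.
- vial_a_middle (a point): Bystander: capped amber sample vial, 22 mm across, 46 mm tall; point at its centre.
- vial_b_middle (a point): Bystander: a second, equal amber vial; point at its centre.
- tip_box_middle (a point): Bystander: box of pipette tips, 122 x 86 mm, 66 mm tall; point at its centre.
- beaker_middle (a point): Bystander: glass beaker, 68 mm across, 90 mm tall; point at its centre.
- conical_flask_middle (a point): Bystander: conical flask, 82 mm across at the foot, 108 mm tall; point at its centre.
- petri_dish_middle (a point): Bystander: closed petri dish, 94 mm across, 15 mm tall; point at its centre.
There are look-alikes about, which are no part of the job. What is shaped like the part that bears flask_middle but blue is not meant.

How it is judged (in metres and radians):
On the way, in this order (a step that is already met when the one before it is completed fails the run):
1. the lamp button is pressed down (value of joint lamp_button above 0.0045 m), for 0.05 s.
2. then the analyser's pointer is brought to the long mark (angle between the x axis of pointer and the x axis of scale_long_mark, either way round below 0.06 rad), for 0.2 s.
At the end, for the whole second after the job is handed in: The pointer stands within 3.4 degrees (0.06 rad) of the long mark and the analyser is at rest; the lamp button has come back up; the flask stands upright within 15 mm of its place on the stage and the other loose things are within 25 mm of theirs (angle between the x axis of pointer and the x axis of scale_long_mark, either way round below 0.06 rad and velocity of joint analyser between -0.02 and 0.02 rad/s and value of joint lamp_button below 0.0015 m and not (distance of flask_middle from where it was at the start of the episode above 0.015 m or angle between flask_middle's own z axis and vertical above 0.25 rad) and distance of each of vial_a_middle, vial_b_middle, tip_box_middle, beaker_middle, conical_flask_middle, petri_dish_middle from where it was at the start of the episode below 0.025 m); the robot touches nothing.
It fails at once if the lever's paddle is pinched: fingers press on both of its faces at once (contact force between the fingers and analyser_c1 above 0.5 N and contact force between the fingers and analyser_c0 above 0.5 N).
It fails at once if the flask on the stage is lifted, shifted by more than 15 mm or tipped (distance of flask_middle from where it was at the start of the episode above 0.015 m or angle between flask_middle's own z axis and vertical above 0.25 rad).
It fails at once if another loose thing on the bench is lifted or shifted by more than 25 mm (distance of any of vial_a_middle, vial_b_middle, tip_box_middle, beaker_middle, conical_flask_middle, petri_dish_middle from where it was at the start of the episode above 0.025 m).
It also fails if it takes over 51 s, if anything falls off the work surface, if the arm or the gripper's body presses on something with over 40 N, if the wrist force passes 120 N, or if a joint passes its speed limit or range.

## Robot

A 6-joint arm with a two-finger parallel gripper is mounted at the origin on the work surface. World frame = base frame: x ahead of the robot, y to its left, z up, the work surface at z = 0. Lengths are in mm, angles in rad, forces in N, time in s.
With the tool pointing down it reaches from about 350 to 775 mm from the base axis. Payload 7.3 kg.
Tool frame: the origin (TCP) lies on the centre line of the jaws, within the pads' length; the fingertips stand 22 mm ahead of it and the grasp point (between the pads) lies 3 mm ahead of it; x points along the fingers, z is the direction in which the jaws open and shut, and the axes are right-handed (so a half turn about x gives the same grasp; the last joint's range is limited). The gripper opens to 92 mm and grips with 3 to 60 N. Pads are 19 mm wide; open, the fingers measure 130 mm over their backs; the gripper's body (75 mm by 190 mm) begins 47 mm behind the grasp point.
Start: joints at [0.97, 0.342, 1.524, -0, 1.275, -0.146], TCP at [230.611, 471.658, 248.741] pointing down, gripper open.
Joint ranges: [-2.53, 2.53], [-0.77, 2.02], [0.04, 2.7], [-1, 4.14], [0.28, 2.66], [-3.11, 3.11]. Speed limits (rad/s): [2.57, 2.57, 3.14, 3.14, 3.14, 3.14].

## Interface

Orientations are given as [roll, pitch, yaw] about the fixed x, y, z axes, in that order (R = Rz(yaw) Ry(pitch) Rx(roll)).
In Python, from plant import readout, imaging, bot gives the robot as it stands.
- The arm moves only by the tool arm_command, never from a script. Its argument "plan" is a list of rows, each an object of numbers: "tx", "ty", "tz": the shift along the tool's x, y, z in cm; "wx", "wy", "wz": the turn, a rotation vector about the tool's x, y, z in rad; "jaw": the opening, from -1 (shut) to 1 (fully open). In form: [{"tx": .., "ty": .., "tz": .., "wx": .., "wy": .., "wz": .., "jaw": ..}, ...]. A call has 1 to 20 rows; each row shifts and turns the commanded pose from where the row before left it, along the tool's axes as they then stand; what a row does not reach is not made up. A row lasts 1/10 s, in which the tool goes at most 50 mm and 8.59 degrees, less where a joint would pass 70% of its speed; a pose out of reach is approached as far as the arm can. A call with a gripper value outside its range is refused whole. The fingers move at their own pace and stop on an object; the grip force is fixed at half the most. Time passes only in rows, so rows that do not move let the fingers close. It gives the time, the measured TCP pose, the force and the opening at its end, in the units of the state.
- readout.get_obs(): the state, without advancing time (a new reading comes with each control period).
- imaging.capture(name): name is "scene" or "side" or "wrist"; returns the picture (400x640x3 uint8, blue, green, red); there is no depth.
- imaging.get_calibration(name): a dict with "fx", "fy", "cx", "cy" (pixels), "position" and "rotation" of the camera in the world; the wrist camera has in their place "mount" (4x4, takes a point from camera to tool coordinates, whose origin is the TCP and whose axes are the tool frame's). Camera axes: x right, y up, looking along -z (the intrinsics and any distortion apply to the point x, -y, -z); pixel columns grow to the right and rows downward; lengths in mm; the calibration is good to about 2 mm. A picture is of the moment at which its call begins: read the wrist's pose just before it. get_calibration takes no time and is no camera call.
- bot.close_job(): hands the job in, once; it reports no verdict.
The state is a dict: "time": time; "joint_positions": joint angles; "dq": joint speeds; "tau": joint torques, N m; "tool_pos": TCP position; "tcp_rot": TCP orientation; "contact_force": force on the tool from outside, world axes, zero at the start; "moment": the same for the moment, N m; "grip_width": finger opening in mm.
Only numpy, scipy, OpenCV 4.12 (cv2) and the standard library are available. Lean on these libraries where they do the work, as an engineer would, in place of code of your own. Each camera call takes 0.05 s, during which the arm holds its last target.

## Working session

There is one attempt and no reset: what is moved stays moved. The work goes in short steps, Python scripts to look and compute and a tool call to move; the robot and the scene stay as the last step left them, time stands still between calls to the robot, and variables do not carry over. Pictures are saved under pics/ and viewed, and the job is handed in when it is done.

Besides the shell and the picture viewer there is one more tool, called after "Request:" as name([rows], argument=value, ...), one row to a line, values as JSON. arm_command: Moves the arm, as the interface text tells. Its arguments: {"type":"object","properties":{"plan":{"type":"array"}},"required":["plan"]}

```bash
mkdir -p pics; ls; python3 - <<'E'
from plant import readout, imaging, bot
import cv2
o=readout.get_obs();print(o)
for n in("scene","side","wrist"):
    c=imaging.get_calibration(n);print(n,c)
    cv2.imwrite(f"pics/{n}0.png",imaging.capture(n))
E
```

```text
pics
{'time': 0.0, 'joint_positions': array([ 9.70008116e-01,  3.42728898e-01,  1.52500942e+00,  1.59486345e-05,
        1.27539534e+00, -1.46000702e-01]), 'dq': array([-0.00055848, -0.00120767, -0.00076241, -0.00025738, -0.00057117,
       -0.00039   ]), 'tau': array([ 6.06694430e-04, -4.31249535e+01, -2.44219047e+01,  7.17634242e-02,
        5.61216718e-02, -1.86886796e-04]), 'tool_pos': array([230.38304245, 471.34022872, 248.04438245]), 'tcp_rot': array([ 2.9856957 ,  1.56925525, -2.18148544]), 'contact_force': array([0.04037867, 0.00083961, 0.27208997]), 'moment': array([0.01056498, 0.03152651, 0.00455332]), 'grip_width': 91.92272018689917}
scene {'fx': 442.33180214454575, 'fy': 442.33180214454575, 'cx': 320.5950145442221, 'cy': 196.25849398783816, 'position': array([1157.42726537, -399.71926334, 1022.1970048 ]), 'rotation': array([ 0.68553693, -0.01874508,  1.01142452])}
side {'fx': 437.0913105101718, 'fy': 437.0913105101718, 'cx': 325.9955785669456, 'cy': 197.53015734323213, 'position': array([  75.26400762, -853.6923214 ,  753.35638941]), 'rotation': array([ 1.01972017, -0.00323693, -0.52453343])}
wrist {'fx': 343.5066863395077, 'fy': 343.5066863395077, 'cx': 315.4528827555265, 'cy': 201.37356565379056, 'mount': array([[ 8.37552022e-04,  2.83233930e-01, -9.59050489e-01,
        -1.35628832e+02],
       [-3.04482536e-04,  9.59050853e-01,  2.83233771e-01,
         7.69015522e+01],
       [ 9.99999603e-01,  5.47911070e-05,  8.89494766e-04,
        -1.09693167e+00],
       [ 0.00000000e+00,  0.00000000e+00,  0.00000000e+00,
         1.00000000e+00]])}
```

View pics/scene0.png

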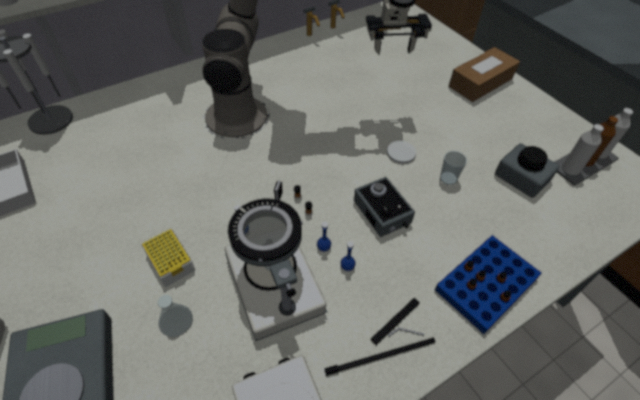

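View pics/side0.png

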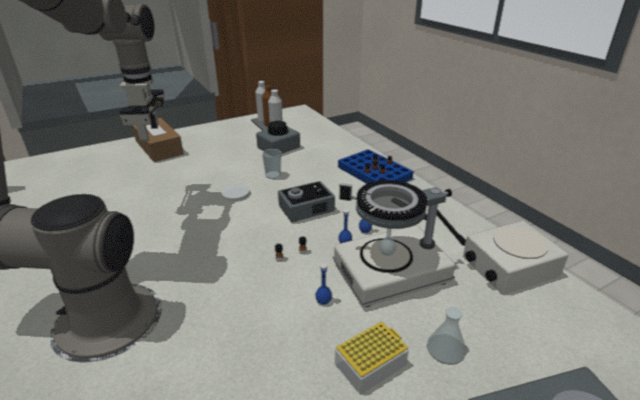

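View pics/wrist0.png

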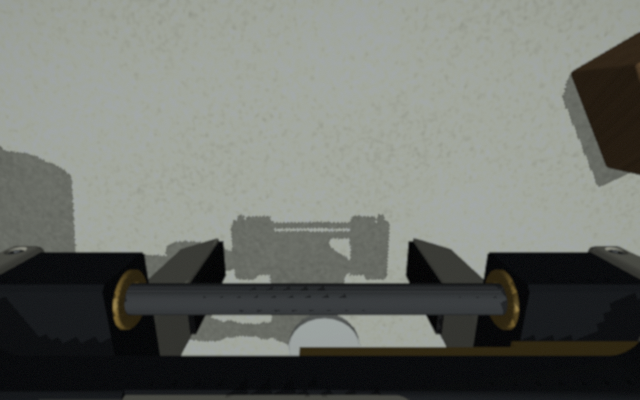

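```bash
cat > h.py <<'E'
from plant import readout, imaging, bot
import cv2, numpy as np
from scipy.spatial.transform import Rotation as Ro
def cam(n,o=None):
    c=imaging.get_calibration(n)
    if n=="wrist":
        R=Ro.from_euler('xyz',o['tcp_rot']).as_matrix(); M=np.array(c['mount'])
        return c,R@M[:3,:3],R@M[:3,3]+o['tool_pos']
    return c,Ro.from_euler('xyz',c['rotation']).as_matrix(),np.array(c['position'])
def ray(C,u,v):
    c,R,p=C
    d=R@np.array([(u-c['cx'])/c['fx'],-(v-c['cy'])/c['fy'],-1]);return p,d
def atz(C,u,v,z):
    p,d=ray(C,u,v);return p+d*(z-p[2])/d[2]
def proj(C,P):
    c,R,p=C
    q=(np.atleast_2d(P)-p)@R
    return np.c_[c['cx']+c['fx']*q[:,0]/-q[:,2],c['cy']-c['fy']*q[:,1]/-q[:,2]]
def tri(C1,a,C2,b):
    p,d=ray(C1,*a);q,e=ray(C2,*b)
    s=np.linalg.lstsq(np.c_[d,-e],q-p,rcond=None)[0]
    A=p+d*s[0];B=q+e*s[1];return (A+B)/2,np.linalg.norm(A-B)
E
python3 - <<'E'
from h import *
S=cam("scene");D=cam("side")
print(tri(S,(378,188),D,(295,193)))
print(atz(S,265,230,237),atz(D,392,202,237))
a=cv2.imread("pics/scene0.png");b=cv2.imread("pics/side0.png")
k=dict(fx=6,fy=6,interpolation=cv2.INTER_CUBIC)
cv2.imwrite("pics/c1.png",cv2.resize(a[180:280,210:330],None,**k))
cv2.imwrite("pics/c2.png",cv2.resize(a[165:245,340:430],None,**k))
cv2.imwrite("pics/c3.png",cv2.resize(b[170:270,335:465],None,**k))
cv2.imwrite("pics/c4.png",cv2.resize(b[170:230,260:350],None,**k))
E
```

```text
(array([566.42773792, 182.41428277,  68.82892878]), np.float64(4.471623881462625))
[ 638.4066588  -198.63499528  237.        ] [ 615.27233062 -216.48331697  237.        ]
```

View pics/c1.png

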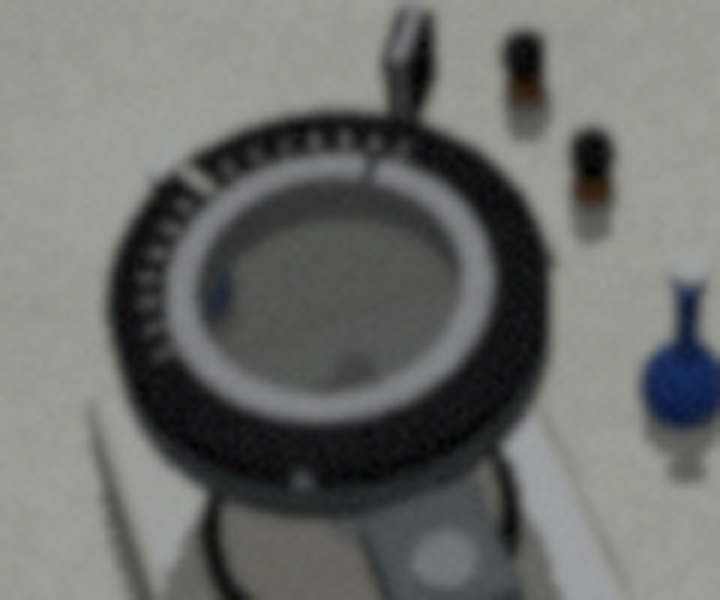

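View pics/c2.png

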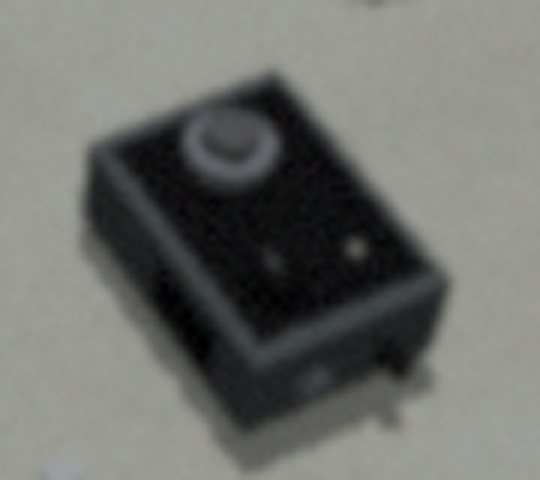

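View pics/c3.png

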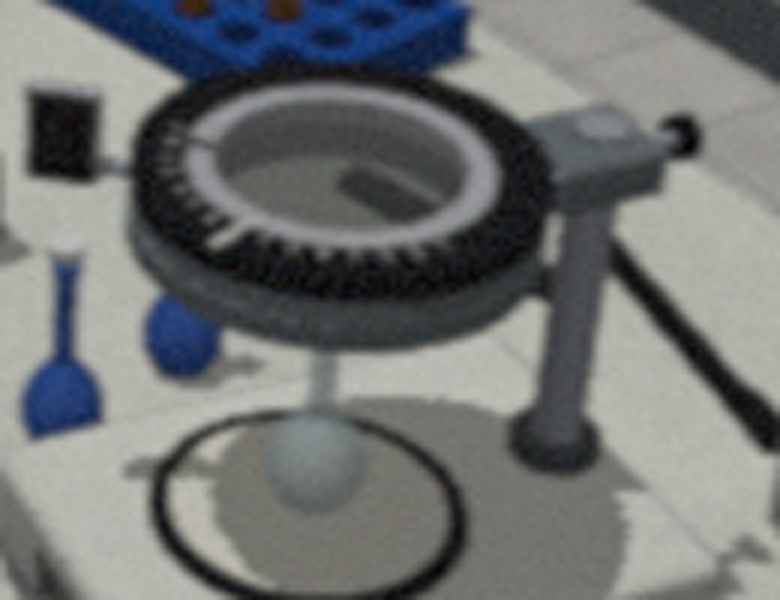

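View pics/c4.png

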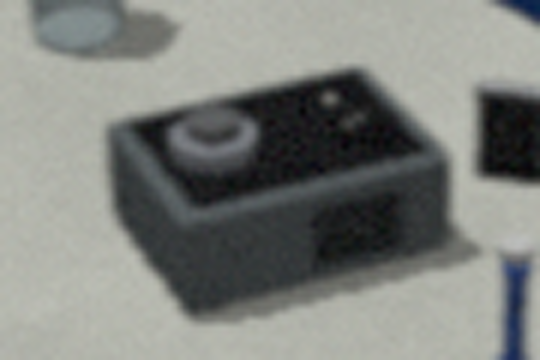

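```bash
python3 - <<'E'
from h import *
S=cam("scene");D=cam("side")
s=lambda x,y:((x+.5)/6-.5+210,(y+.5)/6-.5+180)
d=lambda x,y:((x+.5)/6-.5+335,(y+.5)/6-.5+170)
for n,a,b in(("centre",s(331,288),d(343,165)),("ptr",s(370,168),d(203,143)),("mark",s(198,180),d(230,233))):
    print(n,tri(S,a,D,b),atz(S,*a,237),atz(D,*b,237))
s2=lambda x,y:((x+.5)/6-.5+340,(y+.5)/6-.5+165)
d2=lambda x,y:((x+.5)/6-.5+260,(y+.5)/6-.5+170)
print(tri(S,s2(230,138),D,d2(213,128)),atz(S,*s2(230,138),75),atz(D,*d2(213,128),75))
for a,b in(((275,75),(360,72)),((95,150),(118,130)),((260,360),(190,218)),((447,285),(445,155))):
    print("box",tri(S,s2(*a),D,d2(*b)),atz(S,*s2(*a),62),atz(D,*d2(*b),62))
print("paddletop",tri(S,s(412,15),D,d(65,92)),atz(S,*s(412,15),255),atz(D,*d(65,92),255))
E
```

```text
centre (array([ 630.68226111, -195.55910253,  234.11349254]), np.float64(0.3452442954444642)) [ 632.48013331 -196.15526158  237.        ] [ 627.58012028 -199.45352212  237.        ]
ptr (array([ 591.43430765, -158.70622913,  236.54814794]), np.float64(0.9320976235409636)) [ 591.37686209 -158.43134759  237.        ] [ 590.93651011 -159.98595351  237.        ]
mark (array([ 563.51896824, -215.94904326,  236.75820057]), np.float64(0.9240133098149368)) [ 563.32352094 -215.60713731  237.        ] [ 563.27174261 -216.87892571  237.        ]
(array([567.56785734, 181.04314805,  75.12587752]), np.float64(1.0486801910384909)) [567.0539808  181.65982846  75.        ] [567.63418268 180.3848243   75.        ]
box (array([612.26460242, 148.68015114, 138.04337786]), np.float64(62.61654321185729)) [537.9192115  232.62764564  62.        ] [671.67227763 213.73790195  62.        ]
box (array([520.9062811 , 145.31118777,  83.01996743]), np.float64(55.52985521475374)) [531.74715872 130.1578832   62.        ] [533.68826144 222.66425737  62.        ]
box (array([594.14507772, 209.38445054, -32.52981213]), np.float64(72.2273604674144)) [670.45412511 123.0414799   62.        ] [528.75751023 128.76251432  62.        ]
box (array([692.28904202, 201.42858495,  38.72059227]), np.float64(65.23614330492845)) [681.26319587 221.76163923  62.        ] [667.2272197 117.7894361  62.       ]
paddletop (array([ 550.3266651 , -118.97650514,  254.08872864]), np.float64(8.658504516202695)) [ 547.16741197 -115.4033168   255.        ] [ 548.86813187 -127.00503368  255.        ]
```

```bash
cat >> h.py <<'E'
def delta(P,yawdir=None):
    o=readout.get_obs();R=Ro.from_euler('xyz',o['tcp_rot']).as_matrix()
    print("t",o['time'],"pos",o['tool_pos'].round(1),"F",o['contact_force'].round(2),"w",round(o['grip_width'],1));print("R",R.round(3).tolist())
    print("shift cm",(R.T@(np.array(P)-o['tool_pos'])/10).round(2), "tilt of x:", R[:,0].round(4))
    print("q",o['joint_positions'].round(2))
    if yawdir is not None: # desired tool z horizontal direction, deg
        c=np.deg2rad(yawdir);x=np.array([0,0,-1.]);z=np.array([np.cos(c),np.sin(c),0]);T=np.c_[x,np.cross(z,x),z]
        print("rotvec",Ro.from_matrix(R.T@T).as_rotvec().round(3))
E
python3 - <<'E'
from h import *
delta([567,181,150],135)
S=cam("scene")
print([proj(S,[567,181,75]),proj(S,[631,-197,237])])
E
```

```text
t 0.15 pos [230.4 471.4 248.2] F [ 0.49 -1.19  0.37] w 91.8
R [[-0.001, -0.898, 0.439], [-0.001, 0.439, 0.898], [-1.0, 0.0, -0.001]]
shift cm [  9.83 -42.99 -11.3 ] tilt of x: [-6.e-04 -1.e-03 -1.e+00]
q [ 0.97  0.34  1.52 -0.    1.28 -0.15]
rotvec [-1.24e+00 -1.00e-03 -1.00e-03]
[array([[377.7175066 , 187.66299938]]), array([[264.08447334, 227.27053751]])]
```

Request:
arm_command([
  {"ty": -1.5, "tz": -0.4, "jaw": -1},
  {"ty": -2.5, "tz": -0.66, "jaw": -1},
  {"ty": -2.5, "tz": -0.66, "jaw": -1},
  {"ty": -2.5, "tz": -0.66, "jaw": -1},
  {"ty": -2.5, "tz": -0.66, "jaw": -1},
  {"ty": -2.5, "tz": -0.66, "jaw": -1},
  {"ty": -2.5, "tz": -0.66, "jaw": -1},
  {"ty": -2.5, "tz": -0.66, "jaw": -1},
  {"ty": -2.5, "tz": -0.66, "jaw": -1},
  {"ty": -2.5, "tz": -0.66, "jaw": -1},
  {"ty": -2.5, "tz": -0.66, "tx": 0.5, "jaw": -1},
  {"ty": -2.5, "tz": -0.66, "tx": 1, "jaw": -1},
  {"ty": -2.5, "tz": -0.66, "tx": 1, "jaw": -1},
  {"ty": -2.5, "tz": -0.66, "tx": 1, "jaw": -1},
  {"ty": -2.5, "tz": -0.66, "tx": 1, "jaw": -1},
  {"ty": -2.5, "tz": -0.66, "tx": 1.3, "jaw": -1},
  {"ty": -2.5, "tz": -0.66, "tx": 1.5, "jaw": -1},
  {"ty": -1.5, "tz": -0.4, "tx": 1.5, "jaw": -1},
  {"tx": 1, "jaw": -1},
  {"jaw": -1},
])

```text
invalid input at $.plan[0]: expected keys tx, ty, tz, wx, wy, wz, jaw
```

```bash
python3 - <<'E'
from h import *
delta([567,181,103])
cv2.imwrite("pics/w1.png",imaging.capture("wrist"))
a=imaging.capture("scene")
cv2.imwrite("pics/s1.png",cv2.resize(a[80:260,200:440],None,fx=3,fy=3,interpolation=2))
E
```

```text
t 0.15 pos [230.4 471.4 248.2] F [ 0.49 -1.19  0.37] w 91.8
R [[-0.001, -0.898, 0.439], [-0.001, 0.439, 0.898], [-1.0, 0.0, -0.001]]
shift cm [ 14.53 -42.99 -11.29] tilt of x: [-6.e-04 -1.e-03 -1.e+00]
q [ 0.97  0.34  1.52 -0.    1.28 -0.15]
```

View pics/w1.png

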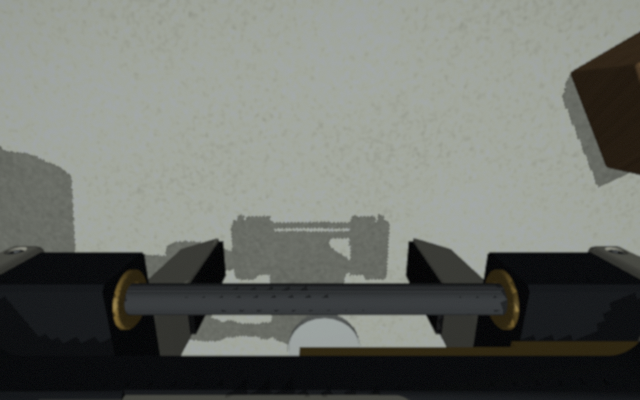

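View pics/s1.png

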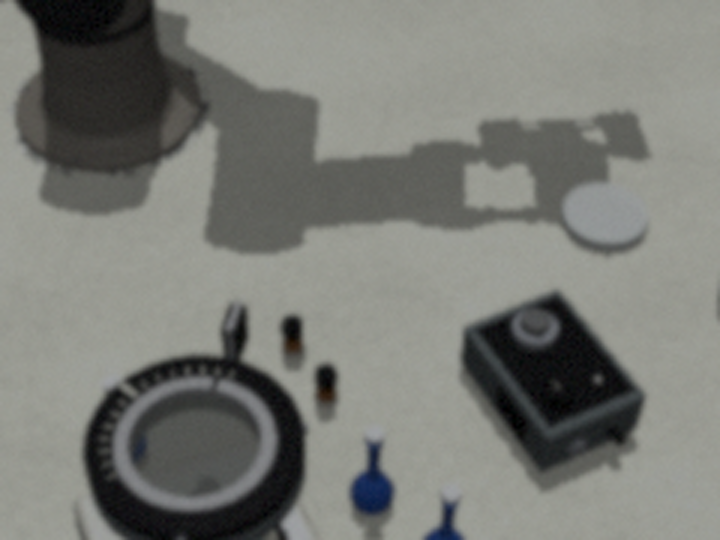

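Request:
arm_command([
  {"tx": 0, "ty": -1.5, "tz": -0.4, "wx": 0, "wy": 0, "wz": 0, "jaw": -1},
  {"tx": 0, "ty": -2.5, "tz": -0.66, "wx": 0, "wy": 0, "wz": 0, "jaw": -1},
  {"tx": 0, "ty": -2.5, "tz": -0.66, "wx": 0, "wy": 0, "wz": 0, "jaw": -1},
  {"tx": 0, "ty": -2.5, "tz": -0.66, "wx": 0, "wy": 0, "wz": 0, "jaw": -1},
  {"tx": 0, "ty": -2.5, "tz": -0.66, "wx": 0, "wy": 0, "wz": 0, "jaw": -1},
  {"tx": 0, "ty": -2.5, "tz": -0.66, "wx": 0, "wy": 0, "wz": 0, "jaw": -1},
  {"tx": 0, "ty": -2.5, "tz": -0.66, "wx": 0, "wy": 0, "wz": 0, "jaw": -1},
  {"tx": 0, "ty": -2.5, "tz": -0.66, "wx": 0, "wy": 0, "wz": 0, "jaw": -1},
  {"tx": 0, "ty": -2.5, "tz": -0.66, "wx": 0, "wy": 0, "wz": 0, "jaw": -1},
  {"tx": 0, "ty": -2.5, "tz": -0.66, "wx": 0, "wy": 0, "wz": 0, "jaw": -1},
  {"tx": 0.5, "ty": -2.5, "tz": -0.66, "wx": 0, "wy": 0, "wz": 0, "jaw": -1},
  {"tx": 1, "ty": -2.5, "tz": -0.66, "wx": 0, "wy": 0, "wz": 0, "jaw": -1},
  {"tx": 1, "ty": -2.5, "tz": -0.66, "wx": 0, "wy": 0, "wz": 0, "jaw": -1},
  {"tx": 1, "ty": -2.5, "tz": -0.66, "wx": 0, "wy": 0, "wz": 0, "jaw": -1},
  {"tx": 1, "ty": -2.5, "tz": -0.66, "wx": 0, "wy": 0, "wz": 0, "jaw": -1},
  {"tx": 1.3, "ty": -2.5, "tz": -0.66, "wx": 0, "wy": 0, "wz": 0, "jaw": -1},
  {"tx": 1.5, "ty": -2.5, "tz": -0.66, "wx": 0, "wy": 0, "wz": 0, "jaw": -1},
  {"tx": 1.5, "ty": -1.5, "tz": -0.4, "wx": 0, "wy": 0, "wz": 0, "jaw": -1},
  {"tx": 1, "ty": 0, "tz": 0, "wx": 0, "wy": 0, "wz": 0, "jaw": -1},
  {"tx": 0, "ty": 0, "tz": 0, "wx": 0, "wy": 0, "wz": 0, "jaw": -1},
])

```text
time: 2.25
tool_pos: [565.6, 180.4, 148.8]
tcp_rot: [2.114, 1.567, -3.054]
contact_force: [-0.3, 0.5, -1.4]
grip_width: 0.8
```

```bash
python3 - <<'E'
from h import *
delta([567,181,103])
cv2.imwrite("pics/w2.png",imaging.capture("wrist"))
a=imaging.capture("scene")
cv2.imwrite("pics/s2.png",cv2.resize(a[80:260,200:440],None,fx=3,fy=3,interpolation=2))
a=imaging.capture("side")
cv2.imwrite("pics/d2.png",cv2.resize(a[80:260,200:440],None,fx=3,fy=3,interpolation=2))
E
```

```text
t 2.25 pos [565.6 180.4 148.8] F [-0.26  0.52 -1.36] w 0.8
R [[-0.004, -0.898, 0.44], [-0.0, 0.44, 0.898], [-1.0, 0.004, -0.002]]
shift cm [ 4.58 -0.12  0.12] tilt of x: [-4.1e-03 -4.0e-04 -1.0e+00]
q [ 0.18  0.56  1.46  0.    1.12 -0.94]
```

View pics/w2.png

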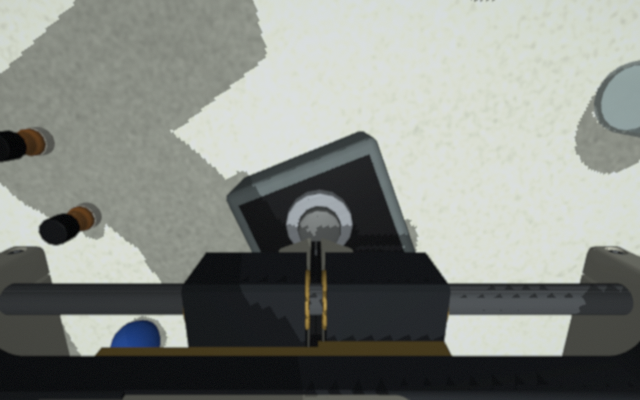

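View pics/s2.png

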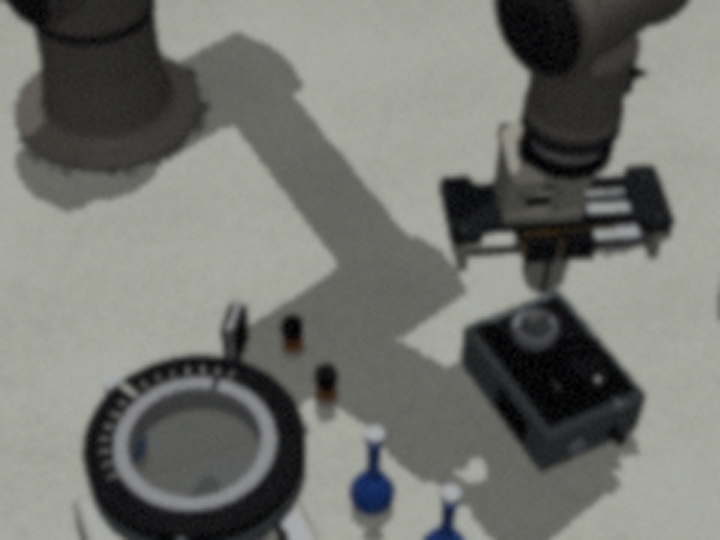

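View pics/d2.png

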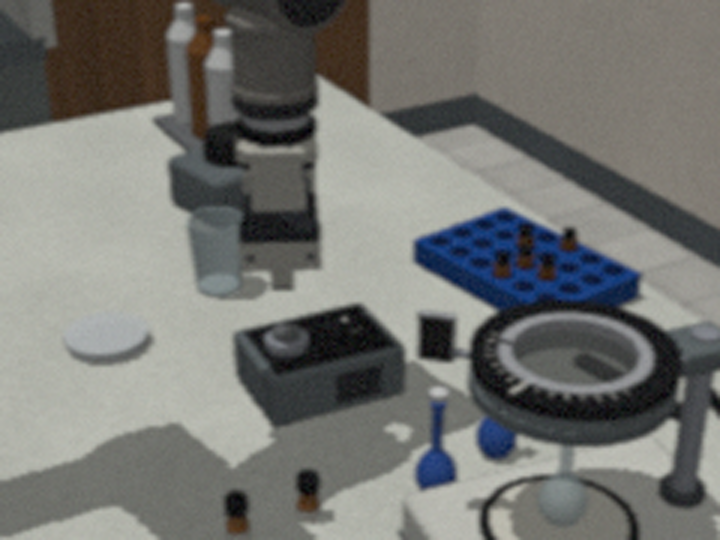

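Request:
arm_command([
  {"tx": 1, "ty": -0.12, "tz": 0.12, "wx": 0, "wy": 0, "wz": 0, "jaw": -1},
  {"tx": 2, "ty": 0, "tz": 0, "wx": 0, "wy": 0, "wz": 0, "jaw": -1},
  {"tx": 1.4, "ty": 0, "tz": 0, "wx": 0, "wy": 0, "wz": 0, "jaw": -1},
  {"tx": 0, "ty": 0, "tz": 0, "wx": 0, "wy": 0, "wz": 0, "jaw": -1},
  {"tx": 0, "ty": 0, "tz": 0, "wx": 0, "wy": 0, "wz": 0, "jaw": -1},
])

```text
time: 2.9
tool_pos: [568.5, 181.7, 107.1]
tcp_rot: [-0.344, 1.571, 0.773]
contact_force: [0.0, -0.2, 0.4]
grip_width: 0.4
```

```bash
python3 - <<'E'
from h import *
delta([567,181,97])
cv2.imwrite("pics/w3.png",imaging.capture("wrist")[150:330,200:440].repeat(3,0).repeat(3,1))
a=imaging.capture("scene")
b=imaging.capture("side")
k=dict(fx=6,fy=6,interpolation=2)
cv2.imwrite("pics/s3.png",np.vstack([cv2.resize(a[150:200,330:430],None,**k),cv2.resize(b[160:210,250:350],None,**k)]))
E
```

```text
t 2.9 pos [568.5 181.7 107.1] F [ 0.01 -0.23  0.36] w 0.4
R [[0.0, -0.899, 0.439], [0.0, 0.439, 0.899], [-1.0, -0.0, 0.0]]
shift cm [ 1.01  0.11 -0.13] tilt of x: [ 2.e-04  2.e-04 -1.e+00]
q [ 0.18  0.61  1.5   0.    1.03 -0.94]
```

View pics/w3.png

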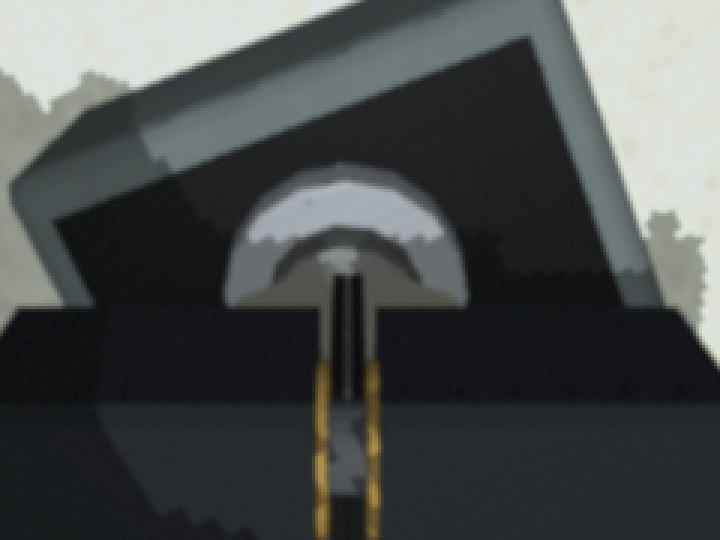

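View pics/s3.png

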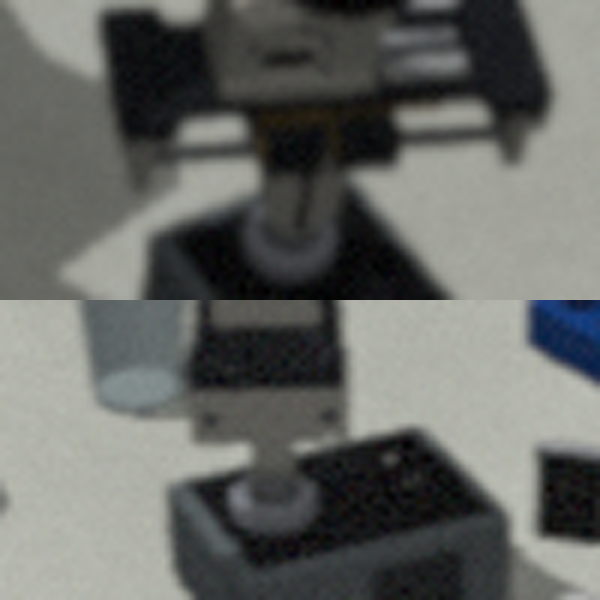

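Request:
arm_command([
  {"tx": 0.4, "ty": 0.1, "tz": -0.1, "wx": 0, "wy": 0, "wz": 0, "jaw": -1},
  {"tx": 0.4, "ty": 0, "tz": 0, "wx": 0, "wy": 0, "wz": 0, "jaw": -1},
  {"tx": 0.2, "ty": 0, "tz": 0, "wx": 0, "wy": 0, "wz": 0, "jaw": -1},
  {"tx": 0, "ty": 0, "tz": 0, "wx": 0, "wy": 0, "wz": 0, "jaw": -1},
])

```text
time: 3.45
tool_pos: [568.2, 181.1, 99.9]
tcp_rot: [-0.921, 1.567, 0.195]
contact_force: [-4.8, -1.5, 20.6]
grip_width: 0.9
```

Request:
arm_command([
  {"tx": 0.2, "ty": 0, "tz": 0, "wx": 0, "wy": 0, "wz": 0, "jaw": -1},
  {"tx": 0.1, "ty": 0, "tz": 0, "wx": 0, "wy": 0, "wz": 0, "jaw": -1},
  {"tx": 0, "ty": 0, "tz": 0, "wx": 0, "wy": 0, "wz": 0, "jaw": -1},
])

```text
time: 3.75
tool_pos: [568.3, 181.0, 99.5]
tcp_rot: [-0.962, 1.565, 0.155]
contact_force: [-12.0, -2.2, 38.2]
grip_width: 0.7
```

Request:
arm_command([
  {"tx": -0.5, "ty": 0, "tz": 0, "wx": 0, "wy": 0, "wz": 0, "jaw": -1},
  {"tx": -0.5, "ty": 0, "tz": 0, "wx": 0, "wy": 0, "wz": 0, "jaw": -1},
  {"tx": 0, "ty": 0, "tz": 0, "wx": 0, "wy": 0, "wz": 0, "jaw": -1},
])

```text
time: 4.05
tool_pos: [567.8, 180.9, 104.5]
tcp_rot: [-0.885, 1.569, 0.231]
contact_force: [1.7, 0.3, 1.3]
grip_width: 0.6
```

Request:
arm_command([
  {"tx": 0.2, "ty": 0, "tz": 0, "wx": 0, "wy": 0, "wz": 0, "jaw": -1},
  {"tx": 0, "ty": 0, "tz": 0, "wx": 0, "wy": 0, "wz": 0, "jaw": -1},
])

```text
time: 4.25
tool_pos: [567.6, 180.8, 101.2]
tcp_rot: [-0.749, 1.57, 0.367]
contact_force: [2.5, 0.8, 2.4]
grip_width: 0.2
```

Request:
arm_command([
  {"tx": 0.1, "ty": 0, "tz": 0, "wx": 0, "wy": 0, "wz": 0, "jaw": -1},
  {"tx": 0, "ty": 0, "tz": 0, "wx": 0, "wy": 0, "wz": 0, "jaw": -1},
])

```text
time: 4.45
tool_pos: [567.5, 180.8, 100.5]
tcp_rot: [-0.74, 1.57, 0.376]
contact_force: [3.2, 0.0, 3.2]
grip_width: 0.3
```

Request:
arm_command([
  {"tx": 0.1, "ty": 0, "tz": 0, "wx": 0, "wy": 0, "wz": 0, "jaw": -1},
  {"tx": 0, "ty": 0, "tz": 0, "wx": 0, "wy": 0, "wz": 0, "jaw": -1},
])

```text
time: 4.65
tool_pos: [567.5, 180.8, 100.2]
tcp_rot: [-0.93, 1.57, 0.186]
contact_force: [1.3, 1.1, 6.4]
grip_width: 0.4
```

Request:
arm_command([
  {"tx": 0.1, "ty": 0, "tz": 0, "wx": 0, "wy": 0, "wz": 0, "jaw": -1},
  {"tx": 0, "ty": 0, "tz": 0, "wx": 0, "wy": 0, "wz": 0, "jaw": -1},
])

```text
time: 4.85
tool_pos: [567.6, 180.9, 100.1]
tcp_rot: [-0.99, 1.569, 0.127]
contact_force: [-0.1, -0.1, 12.9]
grip_width: 0.5
```

```bash
python3 - <<'E'
from h import *
o=readout.get_obs();W=cam("wrist",o)
a=imaging.capture("wrist");cv2.imwrite("pics/w4raw.png",a)
cv2.imwrite("pics/w4.png",cv2.resize(a[190:290,260:380],None,fx=6,fy=6,interpolation=2))
b=cv2.imread("pics/w2.png")
cv2.imwrite("pics/w2c.png",cv2.resize(b[170:260,250:390],None,fx=5,fy=5,interpolation=2))
print(o['contact_force'],o['tool_pos'])
E
```

```text
[-0.12330959 -0.13402273 12.85604921] [567.60549903 180.85149478 100.10565219]
```

View pics/w4.png

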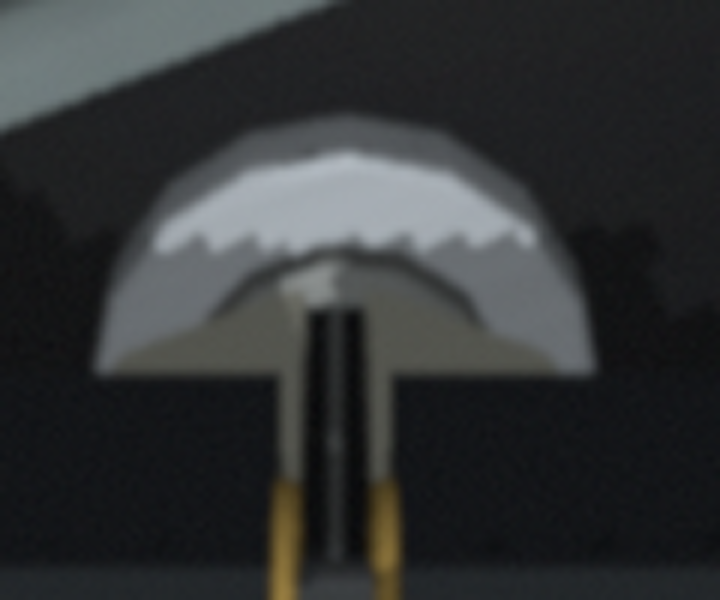

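View pics/w2c.png

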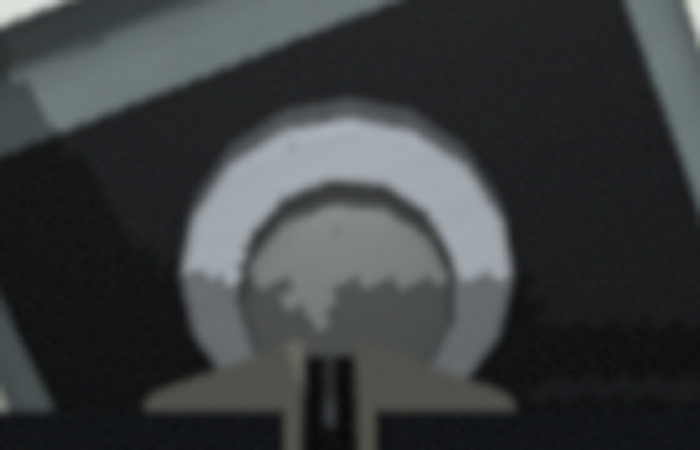

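Request:
arm_command([
  {"tx": -0.4, "ty": 0, "tz": 0, "wx": 0, "wy": 0, "wz": 0, "jaw": -1},
  {"tx": -0.4, "ty": 0, "tz": 0, "wx": 0, "wy": 0, "wz": 0, "jaw": -1},
  {"tx": -0.3, "ty": 0, "tz": 0, "wx": 0, "wy": 0, "wz": 0, "jaw": -1},
  {"tx": 0, "ty": 0, "tz": 0, "wx": 0, "wy": 0, "wz": 0, "jaw": -1},
])

```text
time: 5.3
tool_pos: [566.6, 180.7, 109.4]
tcp_rot: [2.17, 1.569, -2.997]
contact_force: [-0.1, -0.4, -0.2]
grip_width: 0.4
```

```bash
python3 - <<'E'
from h import *
o=readout.get_obs();print(o['contact_force'],o['tool_pos'])
a=imaging.capture("wrist");cv2.imwrite("pics/w5raw.png",a)
cv2.imwrite("pics/w5.png",cv2.resize(a[190:290,260:380],None,fx=6,fy=6,interpolation=2))
E
```

```text
[-0.06643774 -0.40567944 -0.21950971] [566.64231808 180.70778488 109.4084423 ]
```

View pics/w5.png

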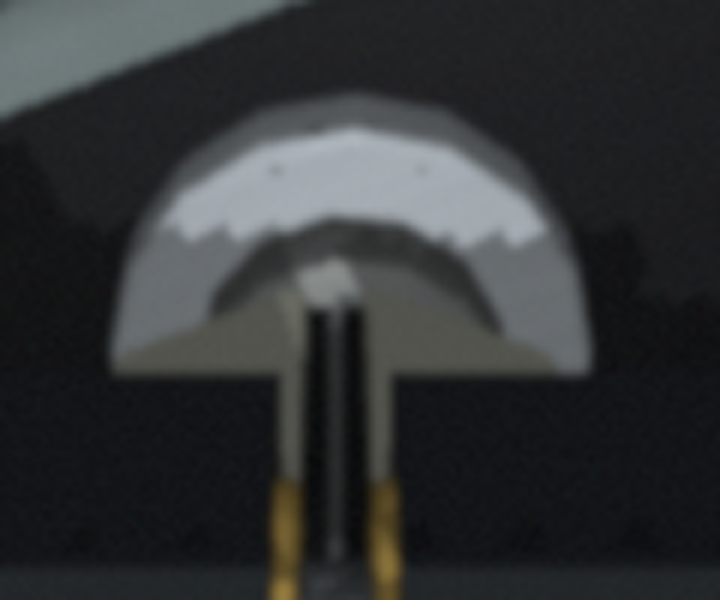

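Request:
arm_command([
  {"tx": -1.5, "ty": 0, "tz": 0, "wx": 0, "wy": 0, "wz": 0, "jaw": -1},
  {"tx": -3, "ty": 0, "tz": 0, "wx": 0, "wy": 0, "wz": 0, "jaw": -1},
  {"tx": -3, "ty": 0, "tz": 0, "wx": 0, "wy": 0, "wz": 0, "jaw": -1},
  {"tx": -3, "ty": 0, "tz": 0, "wx": 0, "wy": 0, "wz": 0, "jaw": -1},
  {"tx": -3, "ty": 0, "tz": 0, "wx": 0, "wy": 0, "wz": 0, "jaw": -1},
  {"tx": -3, "ty": 0, "tz": 0, "wx": 0, "wy": 0, "wz": 0, "jaw": -1},
  {"tx": -3, "ty": 0, "tz": 0, "wx": 0, "wy": 0, "wz": 0, "jaw": -1},
  {"tx": -2, "ty": 0, "tz": 0, "wx": 0, "wy": 0, "wz": 0, "jaw": -1},
  {"tx": -1.5, "ty": 0, "tz": 0, "wx": 0, "wy": 0, "wz": 0, "jaw": -1},
  {"tx": 0, "ty": 0, "tz": 0, "wx": 0, "wy": 0, "wz": 0, "jaw": -1},
])

```text
time: 6.35
tool_pos: [567.7, 180.9, 341.4]
tcp_rot: [-0.913, 1.568, 0.204]
contact_force: [1.1, -0.6, 0.4]
grip_width: 0.2
```

Request:
arm_command([
  {"tx": 0, "ty": -1, "tz": -1.2, "wx": 0, "wy": 0, "wz": 0, "jaw": -1},
  {"tx": 0, "ty": -1.6, "tz": -1.85, "wx": 0, "wy": 0, "wz": 0, "jaw": -1},
  {"tx": 0, "ty": -1.6, "tz": -1.85, "wx": 0, "wy": 0, "wz": 0, "jaw": -1},
  {"tx": 0, "ty": -1.6, "tz": -1.85, "wx": 0, "wy": 0, "wz": 0, "jaw": -1},
  {"tx": 0, "ty": -1.6, "tz": -1.85, "wx": 0, "wy": 0, "wz": 0, "jaw": -1},
  {"tx": 0, "ty": -1.6, "tz": -1.85, "wx": 0, "wy": 0, "wz": 0, "jaw": -1},
  {"tx": 0, "ty": -1.6, "tz": -1.85, "wx": 0, "wy": 0, "wz": 0, "jaw": -1},
  {"tx": 0, "ty": -1.6, "tz": -1.85, "wx": 0, "wy": 0, "wz": 0, "jaw": -1},
  {"tx": 0, "ty": -1.6, "tz": -1.85, "wx": 0, "wy": 0, "wz": 0, "jaw": -1},
  {"tx": 0, "ty": -1.6, "tz": -1.85, "wx": 0, "wy": 0, "wz": 0, "jaw": -1},
  {"tx": 0, "ty": -1.6, "tz": -1.85, "wx": 0, "wy": 0, "wz": 0, "jaw": -1},
  {"tx": 0, "ty": -1.6, "tz": -1.85, "wx": 0, "wy": 0, "wz": 0, "jaw": -1},
  {"tx": 0, "ty": -1.6, "tz": -1.85, "wx": 0, "wy": 0, "wz": 0, "jaw": -1},
  {"tx": 0, "ty": -1.6, "tz": -1.85, "wx": 0, "wy": 0, "wz": 0, "jaw": -1},
  {"tx": 0, "ty": -1.6, "tz": -1.85, "wx": 0, "wy": 0, "wz": 0, "jaw": -1},
  {"tx": 0, "ty": -1.6, "tz": -1.85, "wx": 0, "wy": 0, "wz": 0, "jaw": -1},
  {"tx": 0, "ty": -1.6, "tz": -1.85, "wx": 0.1, "wy": 0, "wz": 0, "jaw": -1},
  {"tx": 0, "ty": -1.0, "tz": -2.0, "wx": 0.1, "wy": 0, "wz": 0, "jaw": -1},
  {"tx": 0, "ty": -0.6, "tz": -1.5, "wx": 0.11, "wy": 0, "wz": 0, "jaw": -1},
  {"tx": 0, "ty": 0, "tz": 0, "wx": 0, "wy": 0, "wz": 0, "jaw": -1},
])

```text
time: 8.35
tool_pos: [663.1, -254.0, 337.0]
tcp_rot: [2.093, 1.567, 2.894]
contact_force: [-0.6, 0.7, 0.5]
grip_width: 0.4
```

```bash
python3 - <<'E'
from h import *
delta([678,-243,340],46)
o=readout.get_obs();W=cam("wrist",o)
a=imaging.capture("wrist");cv2.imwrite("pics/w6.png",a)
print(proj(W,[[630.5,-197,237],[591.4,-158.9,237],[563.4,-216.2,237]]))
E
```

```text
t 8.35 pos [ 663.1 -254.   337. ] F [-0.64  0.69  0.5 ] w 0.4
R [[-0.004, -0.718, 0.696], [0.001, 0.696, 0.718], [-1.0, 0.003, -0.002]]
shift cm [-0.3  -0.3   1.82] tilt of x: [-0.0039  0.001  -1.    ]
q [-0.47  0.7   0.69 -0.    1.76 -1.27]
rotvec [-0.002 -0.002 -0.003]
[[344.93979492 121.30986868]
 [347.26906251  31.79327657]
 [251.9834556   65.6808038 ]]
```

View pics/w6.png

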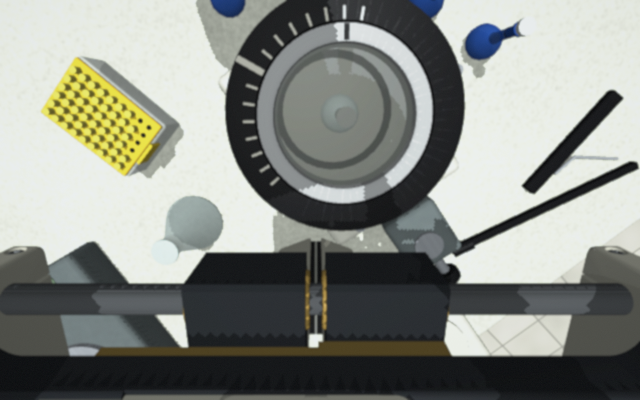

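```bash
cat >> h.py <<'E'
def ring(a,W,z=237,c0=(631,-197),h=1):
    # rectify plane z to top-down image 4px/mm, +-100mm; col = x, row = -y
    s=4;n=2*100*s
    xs=c0[0]+(np.arange(n)-n/2)/s; ys=c0[1]-(np.arange(n)-n/2)/s
    X,Y=np.meshgrid(xs,ys)
    uv=proj(W,np.c_[X.ravel(),Y.ravel(),np.full(X.size,z)]).astype(np.float32).reshape(n,n,2)
    return cv2.remap(a,uv[...,0],uv[...,1],cv2.INTER_CUBIC)
E
python3 - <<'E'
from h import *
o=readout.get_obs();W=cam("wrist",o)
a=cv2.imread("pics/w6.png")
r=ring(a,W);cv2.imwrite("pics/r6.png",cv2.resize(r,(600,600),interpolation=cv2.INTER_AREA))
E
```

```text
(no output)
```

View pics/r6.png

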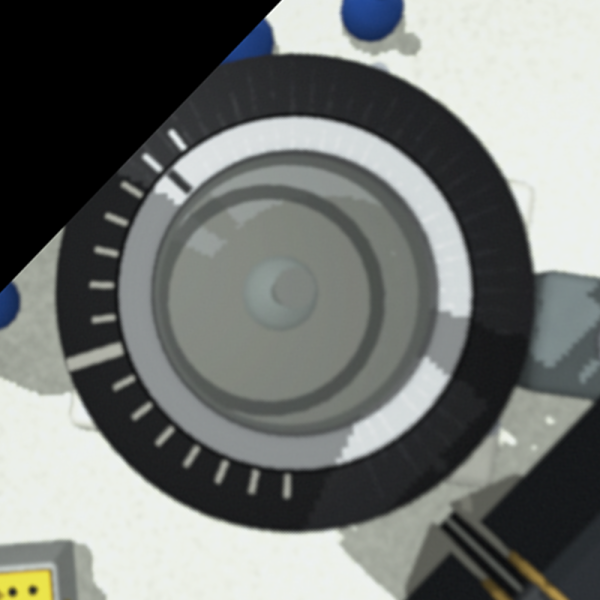

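Request:
arm_command([
  {"tx": 0, "ty": 1.3, "tz": 0.4, "wx": 0, "wy": 0, "wz": 0, "jaw": -1},
  {"tx": 0, "ty": 2.5, "tz": 0.9, "wx": 0, "wy": 0, "wz": 0, "jaw": -1},
  {"tx": 0, "ty": 2.5, "tz": 0.9, "wx": 0, "wy": 0, "wz": 0, "jaw": -1},
  {"tx": 0, "ty": 2.5, "tz": 0.9, "wx": 0, "wy": 0, "wz": 0, "jaw": -1},
  {"tx": 0, "ty": 2.5, "tz": 0.9, "wx": 0, "wy": 0, "wz": 0, "jaw": -1},
  {"tx": 0, "ty": 2.5, "tz": 0.9, "wx": 0, "wy": 0, "wz": 0, "jaw": -1},
  {"tx": 0, "ty": 2.2, "tz": 0.8, "wx": 0, "wy": 0, "wz": 0, "jaw": -1},
  {"tx": 0, "ty": 1.2, "tz": 0.4, "wx": 0, "wy": 0, "wz": 0, "jaw": -1},
  {"tx": 0, "ty": 0, "tz": 0, "wx": 0, "wy": 0, "wz": 0, "jaw": -1},
])

```text
time: 9.3
tool_pos: [582.1, -85.7, 340.0]
tcp_rot: [0.123, 1.57, 0.933]
contact_force: [0.1, -0.1, 1.0]
grip_width: 0.4
```

```bash
python3 - <<'E'
from h import *
delta([581.5,-90.2,246],46)
E
```

```text
t 9.3 pos [582.1 -85.7 340. ] F [ 0.11 -0.12  0.96] w 0.4
R [[0.0, -0.724, 0.689], [0.0, 0.689, 0.724], [-1.0, 0.0, 0.0]]
shift cm [ 9.4  -0.27 -0.37] tilt of x: [ 2.e-04  3.e-04 -1.e+00]
q [-0.28  0.42  1.16  0.    1.56 -1.09]
rotvec [ 0.007  0.    -0.   ]
```

Request:
arm_command([
  {"tx": 1, "ty": -0.25, "tz": -0.3, "wx": 0, "wy": 0, "wz": 0, "jaw": -1},
  {"tx": 2, "ty": 0, "tz": 0, "wx": 0, "wy": 0, "wz": 0, "jaw": -1},
  {"tx": 2, "ty": 0, "tz": 0, "wx": 0, "wy": 0, "wz": 0, "jaw": -1},
  {"tx": 2, "ty": 0, "tz": 0, "wx": 0, "wy": 0, "wz": 0, "jaw": -1},
  {"tx": 1.5, "ty": 0, "tz": 0, "wx": 0, "wy": 0, "wz": 0, "jaw": -1},
  {"tx": 0.9, "ty": 0, "tz": 0, "wx": 0, "wy": 0, "wz": 0, "jaw": -1},
  {"tx": 0, "ty": 0, "tz": 0, "wx": 0, "wy": 0, "wz": 0, "jaw": -1},
])

```text
time: 10.0
tool_pos: [581.9, -92.2, 243.6]
tcp_rot: [2.073, 1.567, 2.878]
contact_force: [0.3, 0.8, 0.3]
grip_width: 0.0
```

```bash
python3 - <<'E'
from h import *
delta([581.5,-90.2,246],46)
cv2.imwrite("pics/w7.png",imaging.capture("wrist"))
a=imaging.capture("scene")
b=imaging.capture("side")
k=dict(fx=4,fy=4,interpolation=2)
cv2.imwrite("pics/s7.png",np.hstack([cv2.resize(a[140:280,210:310],None,**k),cv2.resize(b[110:250,320:420],None,**k)]))
E
```

```text
t 10.0 pos [581.9 -92.2 243.6] F [0.33 0.8  0.27] w 0.0
R [[-0.003, -0.721, 0.693], [0.001, 0.693, 0.721], [-1.0, 0.003, -0.002]]
shift cm [-0.24  0.17  0.11] tilt of x: [-3.3e-03  9.0e-04 -1.0e+00]
q [-0.29  0.47  1.34 -0.    1.33 -1.09]
rotvec [ 0.002 -0.002 -0.003]
```

View pics/w7.png

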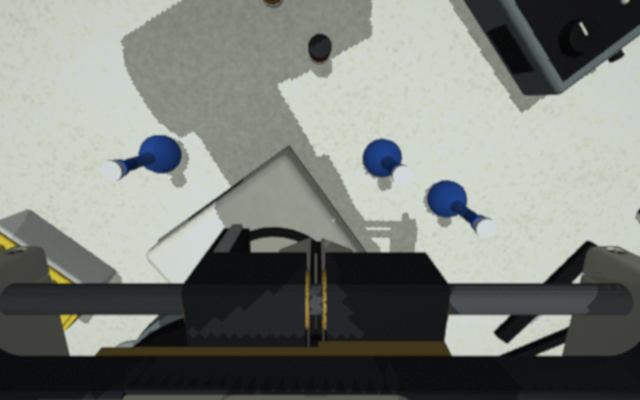

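View pics/s7.png

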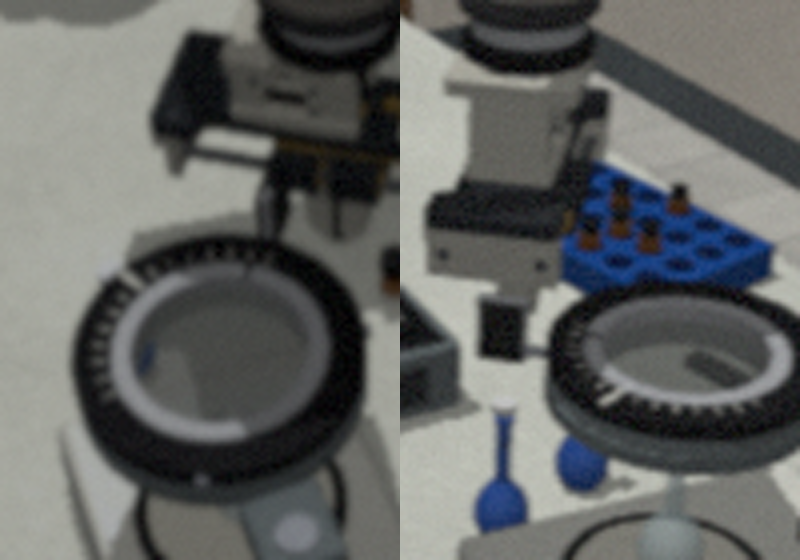

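Request:
arm_command([
  {"tx": 0, "ty": 0.15, "tz": -0.6, "wx": 0, "wy": 0, "wz": 0, "jaw": -1},
  {"tx": 0, "ty": 0, "tz": -0.6, "wx": 0, "wy": 0, "wz": 0, "jaw": -1},
  {"tx": 0, "ty": 0, "tz": -0.3, "wx": 0, "wy": 0, "wz": 0, "jaw": -1},
  {"tx": 0, "ty": 0.119, "tz": -0.5635, "wx": -0.0524, "wy": 0, "wz": 0, "jaw": -1},
  {"tx": 0, "ty": 0.119, "tz": -0.5635, "wx": -0.0524, "wy": 0, "wz": 0, "jaw": -1},
  {"tx": 0, "ty": 0.119, "tz": -0.5635, "wx": -0.0524, "wy": 0, "wz": 0, "jaw": -1},
  {"tx": 0, "ty": 0.119, "tz": -0.5635, "wx": -0.0524, "wy": 0, "wz": 0, "jaw": -1},
  {"tx": 0, "ty": 0, "tz": 0, "wx": 0, "wy": 0, "wz": 0, "jaw": -1},
])

```text
time: 10.95
tool_pos: [552.6, -116.0, 246.1]
tcp_rot: [-1.21, 1.57, -0.194]
contact_force: [0.5, 0.0, -0.2]
grip_width: 0.4
```

```bash
cat >> h.py <<'E'
def where():
    o=readout.get_obs();R=Ro.from_euler('xyz',o['tcp_rot']).as_matrix()
    q=o['tool_pos'][:2]-[629.3,-194.7]
    th=np.rad2deg(np.arctan2(R[1,1],R[0,1]))%360
    print("t",o['time'],"theta tool",th.round(1),"r",(q@R[:2,1]).round(1),"d",(q@R[:2,2]).round(1),"z",o['tool_pos'][2].round(1),"F",o['contact_force'].round(1),
     "angle of TCP",(np.rad2deg(np.arctan2(q[1],q[0]))%360).round(1))
def shot(k):
    a=imaging.capture("scene");b=imaging.capture("side");f=dict(fx=4,fy=4,interpolation=2)
    cv2.imwrite(f"pics/s{k}.png",np.hstack([cv2.resize(a[140:280,210:310],None,**f),cv2.resize(b[110:250,320:420],None,**f)]))
E
python3 - <<'E'
from h import *
where();shot(8)
E
```

```text
t 10.95 theta tool 148.2 r 106.7 d 26.5 z 246.1 F [ 0.5  0.  -0.2] angle of TCP 134.2
```

View pics/s8.png

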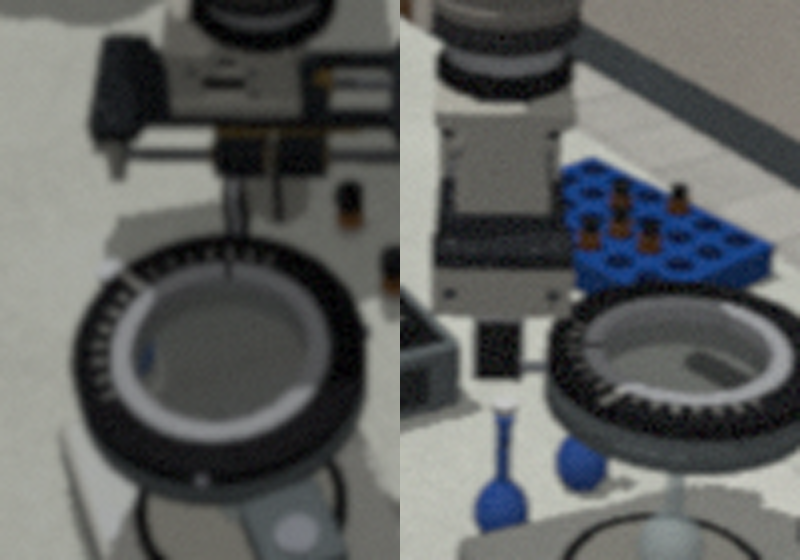

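Request:
arm_command([
  {"tx": 0, "ty": 0.119, "tz": -0.5635, "wx": -0.0524, "wy": 0, "wz": 0, "jaw": -1},
  {"tx": 0, "ty": 0.119, "tz": -0.5635, "wx": -0.0524, "wy": 0, "wz": 0, "jaw": -1},
  {"tx": 0, "ty": 0.119, "tz": -0.5635, "wx": -0.0524, "wy": 0, "wz": 0, "jaw": -1},
  {"tx": 0, "ty": 0.119, "tz": -0.5635, "wx": -0.0524, "wy": 0, "wz": 0, "jaw": -1},
  {"tx": 0, "ty": 0.119, "tz": -0.5635, "wx": -0.0524, "wy": 0, "wz": 0, "jaw": -1},
  {"tx": 0, "ty": 0.119, "tz": -0.5635, "wx": -0.0524, "wy": 0, "wz": 0, "jaw": -1},
  {"tx": 0, "ty": 0.119, "tz": -0.5635, "wx": -0.0524, "wy": 0, "wz": 0, "jaw": -1},
  {"tx": 0, "ty": 0.119, "tz": -0.5635, "wx": -0.0524, "wy": 0, "wz": 0, "jaw": -1},
  {"tx": 0, "ty": 0.119, "tz": -0.5635, "wx": -0.0524, "wy": 0, "wz": 0, "jaw": -1},
  {"tx": 0, "ty": 0.119, "tz": -0.5635, "wx": -0.0524, "wy": 0, "wz": 0, "jaw": -1},
  {"tx": 0, "ty": 0.119, "tz": -0.5635, "wx": -0.0524, "wy": 0, "wz": 0, "jaw": -1},
  {"tx": 0, "ty": 0.119, "tz": -0.5635, "wx": -0.0524, "wy": 0, "wz": 0, "jaw": -1},
  {"tx": 0, "ty": 0, "tz": 0, "wx": 0, "wy": 0, "wz": 0, "jaw": -1},
])

```text
time: 12.35
tool_pos: [521.8, -176.3, 245.6]
tcp_rot: [1.177, 1.571, 2.82]
contact_force: [0.1, 0.3, -0.4]
grip_width: 0.6
```

```bash
python3 - <<'E'
from h import *
where();shot(9)
S=cam("scene");D=cam("side")
E
```

```text
t 12.35 theta tool 184.2 r 105.9 d 26.2 z 245.6 F [ 0.1  0.3 -0.4] angle of TCP 170.3
```

View pics/s9.png

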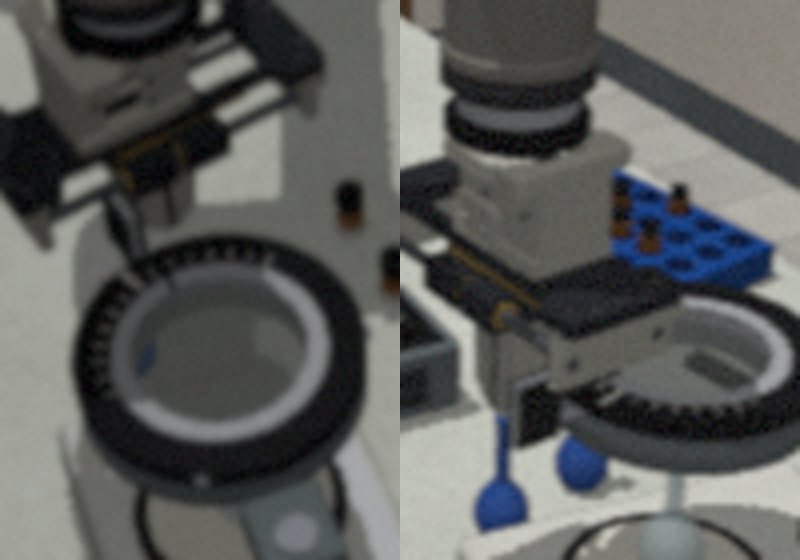

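```bash
python3 - <<'E'
from h import *
S=cam("scene");a=cv2.imread("pics/s9.png")
cv2.imwrite("pics/s9z.png",cv2.resize(a[200:360,60:280],None,fx=3.5,fy=3.5,interpolation=2))
E
```

```text
(no output)
```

View pics/s9z.png

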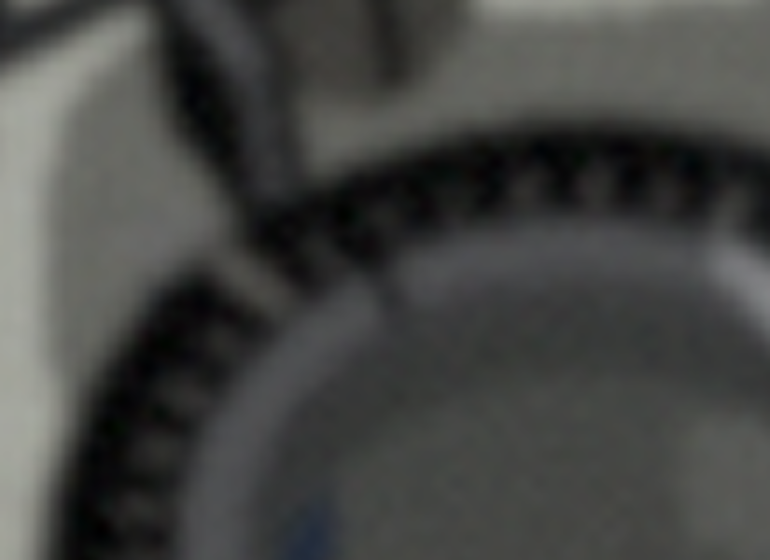

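```bash
python3 - <<'E'
from h import *
S=cam("scene")
for u in((393,282),(255,280),(372,185)):
    p=(210+((60+(u[0]+.5)/3.5)+.5)/4-.5,140+((200+(u[1]+.5)/3.5)+.5)/4-.5)
    P=atz(S,*p,237)
    for c in((629.3,-194.7),(631.5,-195.5)):
        q=P[:2]-c;print(P.round(1),np.hypot(*q).round(1),(np.rad2deg(np.arctan2(q[1],q[0]))%360).round(1))
E
```

```text
[ 575.6 -196.6  237. ] 53.8 182.0
[ 575.6 -196.6  237. ] 55.9 181.1
[ 563.9 -215.1  237. ] 68.6 197.4
[ 563.9 -215.1  237. ] 70.4 196.2
[ 556.1 -190.7  237. ] 73.3 176.8
[ 556.1 -190.7  237. ] 75.5 176.3
```

Request:
arm_command([
  {"tx": 0, "ty": 0.119, "tz": -0.5635, "wx": -0.0524, "wy": 0, "wz": 0, "jaw": -1},
  {"tx": 0, "ty": 0.119, "tz": -0.5635, "wx": -0.0524, "wy": 0, "wz": 0, "jaw": -1},
  {"tx": 0, "ty": 0.119, "tz": -0.5635, "wx": -0.0524, "wy": 0, "wz": 0, "jaw": -1},
  {"tx": 0, "ty": 0.119, "tz": -0.5635, "wx": -0.0524, "wy": 0, "wz": 0, "jaw": -1},
  {"tx": 0, "ty": 0, "tz": 0, "wx": 0, "wy": 0, "wz": 0, "jaw": -1},
])

```text
time: 12.95
tool_pos: [520.7, -199.1, 245.7]
tcp_rot: [-2.415, 1.571, -0.562]
contact_force: [0.5, 0.7, -0.2]
grip_width: 0.5
```

```bash
python3 - <<'E'
from h import *
where()
a=imaging.capture("scene")
cv2.imwrite("pics/s10.png",cv2.resize(a[188:230,220:290],None,fx=10,fy=10,interpolation=2))
E
```

```text
t 12.95 theta tool 196.2 r 105.5 d 26.0 z 245.7 F [ 0.5  0.7 -0.2] angle of TCP 182.3
```

View pics/s10.png

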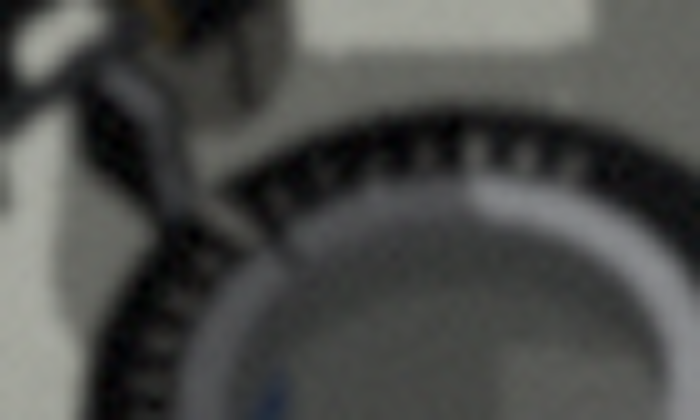

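Request:
arm_command([
  {"tx": 0, "ty": 0, "tz": 0.7, "wx": 0, "wy": 0, "wz": 0, "jaw": -1},
  {"tx": 0, "ty": 0, "tz": 1.3, "wx": 0, "wy": 0, "wz": 0, "jaw": -1},
  {"tx": -1.5, "ty": 0, "tz": 0, "wx": 0, "wy": 0, "wz": 0, "jaw": -1},
  {"tx": -2.5, "ty": 0, "tz": 0, "wx": 0, "wy": 0, "wz": 0, "jaw": -1},
  {"tx": -2.5, "ty": 0, "tz": 0, "wx": 0, "wy": 0, "wz": 0, "jaw": -1},
  {"tx": -2.5, "ty": -1, "tz": 0, "wx": 0, "wy": 0, "wz": 0, "jaw": -1},
  {"tx": -1, "ty": -2.5, "tz": -0.8, "wx": 0, "wy": 0, "wz": 0, "jaw": -1},
  {"tx": 0, "ty": -2.5, "tz": -0.8, "wx": 0, "wy": 0, "wz": 0, "jaw": -1},
  {"tx": 0, "ty": -2.5, "tz": -0.8, "wx": 0, "wy": 0, "wz": 0, "jaw": -1},
  {"tx": 0, "ty": -2.5, "tz": -0.8, "wx": 0, "wy": 0, "wz": 0, "jaw": -1},
  {"tx": 0, "ty": -2.5, "tz": -0.8, "wx": 0, "wy": 0, "wz": 0, "jaw": -1},
  {"tx": 0, "ty": -1.5, "tz": -0.4, "wx": 0, "wy": 0, "wz": 0, "jaw": -1},
  {"tx": 0, "ty": 0, "tz": 0, "wx": 0, "wy": 0, "wz": 0, "jaw": -1},
  {"tx": 0, "ty": 0, "tz": 0, "wx": 0, "wy": 0, "wz": 0, "jaw": -1},
])

```text
time: 14.4
tool_pos: [671.0, -179.1, 345.3]
tcp_rot: [0.861, 1.57, 2.715]
contact_force: [-0.5, -0.1, -0.2]
grip_width: 0.5
```

```bash
python3 - <<'E'
from h import *
where()
o=readout.get_obs();W=cam("wrist",o)
a=imaging.capture("wrist");cv2.imwrite("pics/w11.png",a)
cv2.imwrite("pics/r11.png",cv2.resize(ring(a,W,c0=(629.3,-194.7)),(600,600),interpolation=cv2.INTER_AREA))
E
```

```text
t 14.4 theta tool 196.3 r -44.4 d 3.3 z 345.3 F [-0.5 -0.1 -0.2] angle of TCP 20.6
```

View pics/w11.png

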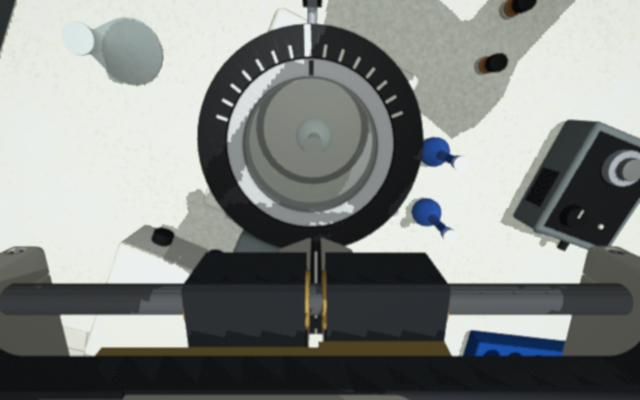

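View pics/r11.png

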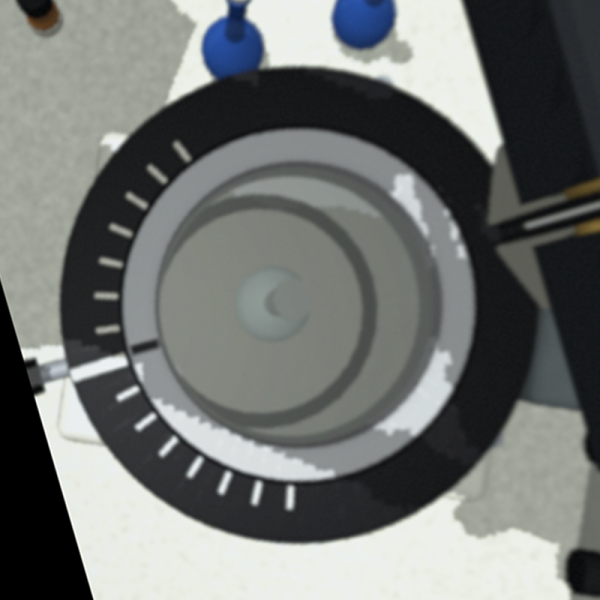

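```bash
cat >> h.py <<'E'
def angles(a,W):
    g=cv2.cvtColor(ring(a,W,c0=(629.3,-194.7)),cv2.COLOR_BGR2GRAY)
    b=(g<70).astype(np.uint8)
    c=cv2.HoughCircles(cv2.GaussianBlur(g,(0,0),3),cv2.HOUGH_GRADIENT_ALT,1.5,100,param1=60,param2=0.6,minRadius=225,maxRadius=250)
    print("58-60mm circle",c)
    c2=cv2.HoughCircles(cv2.GaussianBlur(g,(0,0),3),cv2.HOUGH_GRADIENT_ALT,1.5,100,param1=60,param2=0.6,minRadius=305,maxRadius=330)
    print("80mm circle",c2)
    out=[]
    for cc in (c,c2):
        if cc is None: continue
        x,y=cc[0,0,:2]
        th=np.deg2rad(np.arange(185,210,.1))
        def prof(r0,r1):
            r=np.arange(r0,r1,1.)[:,None]*4
            m=cv2.remap(g,(x+r*np.cos(th)).astype(np.float32),(y-r*np.sin(th)).astype(np.float32),cv2.INTER_LINEAR)
            return m.mean(0)
        p=prof(49.5,56.5);q=prof(69,78)
        T=np.rad2deg(th)
        i=p.argmin();w=np.clip((p.min()+np.median(p))/2-p,0,None)*(abs(T-T[i])<4);j=q.argmax();v=np.clip(q-(q.max()+np.median(q))/2,0,None)*(abs(T-T[j])<4)
        print("pointer",(w@T/w.sum()).round(2),"mark",(v@T/v.sum()).round(2))
E
python3 - <<'E'
from h import *
o=readout.get_obs();angles(cv2.imread("pics/w11.png"),cam("wrist",o))
E
```

```text
58-60mm circle [[[399.     409.5    235.1705]]]
80mm circle [[[402.     403.5    319.9552]]]
pointer 194.49 mark 196.78
pointer 195.84 mark 197.72
```

Request:
arm_command([
  {"tx": 0, "ty": 1.5, "tz": 0.4, "wx": 0, "wy": 0, "wz": 0, "jaw": -1},
  {"tx": 0, "ty": 2.5, "tz": 0.8, "wx": 0, "wy": 0, "wz": 0, "jaw": -1},
  {"tx": 0, "ty": 2.5, "tz": 0.8, "wx": 0, "wy": 0, "wz": 0, "jaw": -1},
  {"tx": 0, "ty": 2.5, "tz": 0.8, "wx": 0, "wy": 0, "wz": 0, "jaw": -1},
  {"tx": 0, "ty": 2.5, "tz": 0.8, "wx": 0, "wy": 0, "wz": 0, "jaw": -1},
  {"tx": 0, "ty": 2.5, "tz": 0.8, "wx": 0, "wy": 0, "wz": 0, "jaw": -1},
  {"tx": 1, "ty": 1, "tz": 0, "wx": 0, "wy": 0, "wz": 0, "jaw": -1},
  {"tx": 2.5, "ty": 0, "tz": 0, "wx": 0, "wy": 0, "wz": 0, "jaw": -1},
  {"tx": 2.5, "ty": 0, "tz": 0, "wx": 0, "wy": 0, "wz": 0, "jaw": -1},
  {"tx": 2.5, "ty": 0, "tz": 0, "wx": 0, "wy": 0, "wz": 0, "jaw": -1},
  {"tx": 1.5, "ty": 0, "tz": 0, "wx": 0, "wy": 0, "wz": 0, "jaw": -1},
  {"tx": 0, "ty": 0, "tz": -0.7, "wx": 0, "wy": 0, "wz": 0, "jaw": -1},
  {"tx": 0, "ty": 0, "tz": -0.7, "wx": 0, "wy": 0, "wz": 0, "jaw": -1},
  {"tx": 0, "ty": 0, "tz": 0, "wx": 0, "wy": 0, "wz": 0, "jaw": -1},
])

```text
time: 15.85
tool_pos: [519.4, -194.5, 247.2]
tcp_rot: [-2.413, 1.568, -0.56]
contact_force: [-0.1, -0.4, 0.1]
grip_width: 0.7
```

```bash
python3 - <<'E'
from h import *
where()
E
```

```text
t 15.85 theta tool 196.2 r 105.5 d 30.8 z 247.2 F [-0.1 -0.4  0.1] angle of TCP 179.9
```

Request:
arm_command([
  {"tx": 0, "ty": 0, "tz": -0.24, "wx": 0, "wy": 0, "wz": 0, "jaw": -1},
  {"tx": 0, "ty": 0, "tz": -0.24, "wx": 0, "wy": 0, "wz": 0, "jaw": -1},
  {"tx": 0, "ty": 0.04, "tz": -0.2, "wx": -0.018, "wy": 0, "wz": 0, "jaw": -1},
  {"tx": 0, "ty": 0.04, "tz": -0.2, "wx": -0.018, "wy": 0, "wz": 0, "jaw": -1},
  {"tx": 0, "ty": 0, "tz": 0, "wx": 0, "wy": 0, "wz": 0, "jaw": -1},
  {"tx": 0, "ty": 0, "tz": 0, "wx": 0, "wy": 0, "wz": 0, "jaw": -1},
])

```text
time: 16.45
tool_pos: [520.7, -201.9, 245.7]
tcp_rot: [-2.226, 1.571, -0.336]
contact_force: [0.1, -0.1, 0.5]
grip_width: 0.2
```

```bash
python3 - <<'E'
from h import *
where()
E
```

```text
t 16.45 theta tool 198.3 r 105.4 d 27.3 z 245.7 F [ 0.1 -0.1  0.5] angle of TCP 183.8
```

Request:
arm_command([
  {"tx": 0, "ty": 0, "tz": 0.7, "wx": 0, "wy": 0, "wz": 0, "jaw": -1},
  {"tx": 0, "ty": 0, "tz": 1.3, "wx": 0, "wy": 0, "wz": 0, "jaw": -1},
  {"tx": -1.5, "ty": 0, "tz": 0, "wx": 0, "wy": 0, "wz": 0, "jaw": -1},
  {"tx": -2.5, "ty": 0, "tz": 0, "wx": 0, "wy": 0, "wz": 0, "jaw": -1},
  {"tx": -2.5, "ty": 0, "tz": 0, "wx": 0, "wy": 0, "wz": 0, "jaw": -1},
  {"tx": -2.5, "ty": -1, "tz": 0, "wx": 0, "wy": 0, "wz": 0, "jaw": -1},
  {"tx": -1, "ty": -2.5, "tz": -0.8, "wx": 0, "wy": 0, "wz": 0, "jaw": -1},
  {"tx": 0, "ty": -2.5, "tz": -0.8, "wx": 0, "wy": 0, "wz": 0, "jaw": -1},
  {"tx": 0, "ty": -2.5, "tz": -0.8, "wx": 0, "wy": 0, "wz": 0, "jaw": -1},
  {"tx": 0, "ty": -2.5, "tz": -0.8, "wx": 0, "wy": 0, "wz": 0, "jaw": -1},
  {"tx": 0, "ty": -2.5, "tz": -0.8, "wx": 0, "wy": 0, "wz": 0, "jaw": -1},
  {"tx": 0, "ty": -1.5, "tz": -0.4, "wx": 0, "wy": 0, "wz": 0, "jaw": -1},
  {"tx": 0, "ty": 0, "tz": 0, "wx": 0, "wy": 0, "wz": 0, "jaw": -1},
  {"tx": 0, "ty": 0, "tz": 0, "wx": 0, "wy": 0, "wz": 0, "jaw": -1},
])

```text
time: 17.85
tool_pos: [670.2, -176.8, 345.3]
tcp_rot: [0.905, 1.57, 2.795]
contact_force: [0.4, -0.3, 0.8]
grip_width: 0.6
```

```bash
python3 - <<'E'
from h import *
where()
o=readout.get_obs();W=cam("wrist",o)
a=imaging.capture("wrist");cv2.imwrite("pics/w12.png",a);angles(a,W)
cv2.imwrite("pics/r12.png",cv2.resize(ring(a,W,c0=(629.3,-194.7)),(600,600),interpolation=cv2.INTER_AREA))
b=imaging.capture("scene");cv2.imwrite("pics/s12.png",b)
b=imaging.capture("side");cv2.imwrite("pics/d12.png",b)
E
```

```text
t 17.85 theta tool 198.3 r -44.5 d 4.1 z 345.3 F [ 0.4 -0.3  0.8] angle of TCP 23.7
58-60mm circle [[[396.      408.      234.60846]]]
80mm circle [[[391.5     405.      317.05795]]]
pointer 196.29 mark 197.13
pointer 197.39 mark 197.95
```

View pics/r12.png

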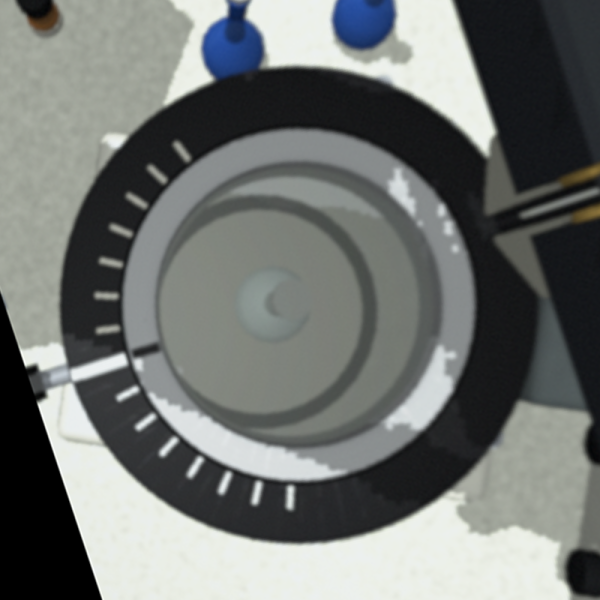

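View pics/s12.png

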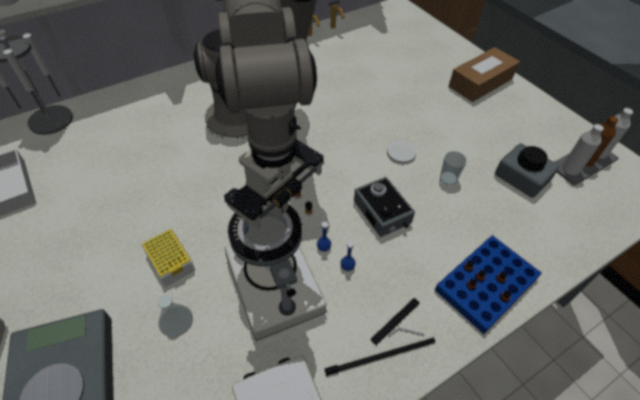

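View pics/d12.png

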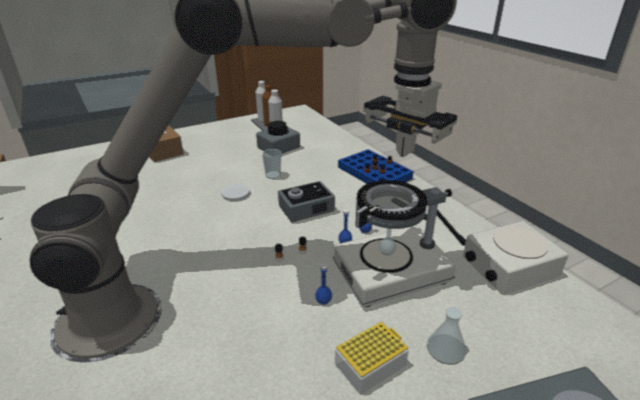

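```bash
python3 - <<'E'
from plant import bot
print(bot.close_job())
E
```

```text
the job is handed in; nothing more can be done
None
```

I pressed the lamp button, pushed the analyser lever round to the long mark, and handed the job in at about 18 s of the 51 s allowed. No verdict was reported.

**Lamp button:** I pressed it down with the closed fingers until it hit a hard stop. I judged the travel from the wrist camera: the button stood about 7 mm proud of its collar before and after, and about 2 mm while held, so it went fully down and came back up. The force peaked at about 38 N, far more than the 4 N spring needs, because I pushed on past the stop. The stop also came about 9 mm higher than my first camera estimate of the button's height, and I did not resolve that difference.

**Lever:** I pushed it counter-clockwise with the closed fingertips on one face only. A first wrist-camera check showed it about 2° short, so I gave it one small extra push. The last wrist picture puts the pointer 0.6–0.8° from the long mark, with 3.4° allowed.

**At hand-in:**
- The arm was clear above the head, with contact force at noise level.
- By eye, the flask and the loose things I could see in the last pictures stood where they started.
- I did not measure their positions again.

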